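Snap home the red pilot-lamp lens

ROBOT

A 6-joint arm with a two-finger parallel gripper is mounted at the origin on the work surface. World frame = base frame: x ahead of the robot, y to its left, z up, the work surface at z = 0. Lengths are in mm, angles in rad, forces in N, time in s.
With the tool pointing down it reaches from about 350 to 875 mm from the base axis. Payload 4.2 kg.
Tool frame: the origin (TCP) lies on the mounting face of the last link; the fingertips stand 173 mm ahead of it and the grasp point (between the pads) lies 155 mm ahead of it; z points along the fingers, y is the direction in which the jaws open and shut (so a half turn about z gives the same grasp; the last joint's range is limited). The gripper opens to 85 mm and grips with 20 to 120 N. Pads are 22 mm wide; open, the fingers measure 114 mm over their backs; the gripper's body (76 mm by 85 mm) begins 54 mm behind the grasp point. The pads swing forward as they close: fully open they stand 13 mm farther back than shut.
Start: joints at [1.599, 0.385, 0.008, 0, -1.194, -0.259], TCP at [142.941, 608.414, 404.712] pointing down, gripper open.
Joint ranges: [-3.14, 3.14], [-1.21, 2.06], [-1.07, 1.41], [-3.16, 2.05], [-2.99, -0.16], [-3.1, 3.1]. Speed limits (rad/s): [2.79, 2.79, 3.14, 3.14, 3.14, 3.14].

INTERFACE

Orientations are given as a unit quaternion [x, y, z, w].
In Python, from bench import arm gives the robot as it stands.
- The arm moves only by the shell command python3 -m jog 'ROWS' [OPENING]. ROWS is JSON, a list that holds one entry, the list of rows, each a list of 4 numbers: the shift along the tool's x, y, z in mm, then the turn about the tool's z in degrees. In form: [[[x, y, z, spin], ...]]. A call has exactly 5 rows; each row is the pose to reach, as a shift and turn from the pose measured when the call began, along the tool's axes at that moment; what a row does not reach only later rows make up. A row lasts 1/8 s, in which the tool goes at most 62.5 mm and 10.7 degrees, less where a joint would pass 70% of its speed; a pose out of reach is approached as far as the arm can. A call with a gripper value outside its range is refused whole. OPENING is the finger opening in mm, from 0 to 85.4, set as the call begins (- or left out, the last holds). The fingers move at their own pace and stop on an object; the grip force is fixed at half the most. Time passes only in rows, so rows that repeat a pose let the fingers close, or fill a call up. It gives the time, the measured TCP pose, the force and the opening at its end, in the units of the state.
- arm.read_state(): the state, without advancing time (a new reading comes with each control period).
- arm.get_image(name): name is "side" or "top" or "wrist"; returns (picture, depth): 480x640x3 uint8, blue, green, red; 480x640 float32, mm along the optical axis (not along the pixel's ray), 0 where there is no reading.
- arm.camera_params(name): a dict with "mtx" (3x3 intrinsics, pixels), "R" (3x3) and "t" (3): a world point X has camera coordinates R X + t. Camera axes: x right, y down, z forward; pixel columns grow to the right and rows downward; lengths in mm; the calibration is good to about 2 mm. A picture is of the moment at which its call begins: read the wrist's pose just before it. camera_params takes no time and is no camera call; for the wrist camera it gives the pose at the moment of the call.
- arm.job_done(): hands the job in, once; it reports no verdict.
The state is a dict: "clock": time; "joints": joint angles; "joint_vel": joint speeds; "joint_efforts": joint torques, N m; "position": TCP position; "ee_rot": TCP orientation; "contact_force": force on the tool from outside, world axes, zero at the start; "wrist_torque": the same for the moment, N m; "gripper_width": finger opening in mm.
Only numpy, scipy, OpenCV 4.12 (cv2) and the standard library are available. Lean on these libraries where they do the work, as an engineer would, in place of code of your own. Each camera call takes 0.05 s, during which the arm holds its last target.

TASK

Three pilot-lamp modules stand on the electronics bench with their lenses still proud: pick up the green-handled pusher and, holding it upright, press straight down on the red lens with the rubber foot until it snaps fully home. Leave the yellow and blue lenses proud, since their lamps are not fitted yet, and then stand the pusher upright on the bench again, about where it stood, and let go.

Things in the scene. Friction and masses are not known exactly. Their poses are not given: they have to be found in the camera images.
- pusher_mid (a point): Centre (half-way up, on the axis) of the loose pusher, which stands upright on the bench: 110 mm tall overall, round green plastic handle 32 mm in diameter from 20 mm to 110 mm above its underside, black rubber foot 36 mm in diameter and 14 mm high below, flat underneath, about 0.18 kg. The underside is 55 mm below this point; z points up the handle. It is round, so it may be grasped from any side.
- red_lens_top (a point): Centre of the flat top of the loose round red lens, 55 mm across, standing proud on sprung catches in the recess of a white lamp module; moves with it. Starts 56.5 mm above the bench; fully home it is at 46.5 mm (10 mm straight down to a hard stop, still 1.5 mm above the module's top). Takes about 9 N; let go in its first 4 mm it springs back, past 7 mm it snaps down and stays. z is up.
- yellow_lens_top (a point): Centre of the flat top of the yellow lens, to be left alone. Same sizes, heights and behaviour as the red one. Each lens sits central in its own white module, 110 x 110 mm and 45 mm high, fixed to the bench and turned up to 17 degrees either way; the three modules swap places from start to start.
- blue_lens_top (a point): Centre of the flat top of the blue lens, to be left alone. Same sizes, heights, behaviour and white module as the others.

How it is judged (in metres and radians):
On the way, in this order (a step that is already met when the one before it is completed fails the run):
1. the gripped pusher is held upright over the red lens, which is still proud (contact force between the fingers and pusher above 1 N and horizontal distance between pusher_mid and red_lens_top below 0.025 m and angle between pusher_mid's own z axis and vertical below 0.26 rad and height (world z) of red_lens_top above 0.0545 m and height (world z) of pusher_mid above 0.1 m), for 0.1 s.
2. the red lens is home while the gripped, upright pusher still stands on it (contact force between the fingers and pusher above 1 N and horizontal distance between pusher_mid and red_lens_top below 0.025 m and angle between pusher_mid's own z axis and vertical below 0.26 rad and height (world z) of red_lens_top below 0.0485 m and z of pusher_mid in the frame of red_lens_top below 0.062 m), for 0.05 s.
At the end, for the whole second after the job is handed in: The red lens is fully home (within 2 mm of its stop), the yellow and blue lenses are still proud (within 4 mm of where they were), and the pusher stands upright (within 10 degrees) on the bench, at rest and let go, within 100 mm of where it stood at the start (height (world z) of red_lens_top below 0.0485 m and distance of each of yellow_lens_top, blue_lens_top from where it was at the start of the episode below 0.004 m and height (world z) of pusher_mid below 0.062 m and angle between pusher_mid's own z axis and vertical below 0.17 rad and distance of pusher_mid from where it was at the start of the episode below 0.1 m and linear speed of pusher below 0.03 m/s); the robot touches nothing.
It fails at once if the yellow or the blue lens is pressed in or pulled out by more than 4 mm (distance of any of yellow_lens_top, blue_lens_top from where it was at the start of the episode above 0.004 m).
It also fails if it takes over 54 s, if anything falls off the work surface, if the arm or the gripper's body presses on something with over 40 N, if the wrist force passes 120 N, or if a joint passes its speed limit or range.

## Working session

There is one attempt and no reset: what is moved stays moved. The work goes in short steps, Python scripts to look and compute and a shell command to move; the robot and the scene stay as the last step left them, time stands still between calls to the robot, and variables do not carry over. Pictures are saved under pics/ and viewed, and the job is handed in when it is done.

```bash
mkdir -p pics; ls; python3 - <<'E'
from bench import arm
import cv2
print(arm.read_state())
for n in ("top","side"):
    im,d=arm.get_image(n); cv2.imwrite(f"pics/{n}0.png",im)
E
```

```text
pics
{'clock': 0.0, 'joints': array([ 1.59861106e+00,  3.85558624e-01,  6.63514916e-03, -5.38490139e-04,
       -1.19400302e+00, -2.58589757e-01]), 'joint_vel': array([-1.67047659e-03, -9.50172359e-04, -1.53804303e-05, -1.90685111e-04,
       -1.04895729e-03, -7.18366545e-05]), 'joint_efforts': array([ 1.03839304e-04, -3.92295456e+01,  1.88403153e+01,  4.18622822e+00,
       -4.56881564e-03, -4.75783082e-06]), 'position': array([142.8772356 , 608.23697656, 403.6177132 ]), 'ee_rot': array([ 9.93338208e-01, -1.15230235e-01, -9.56885700e-05,  1.08989534e-03]), 'contact_force': array([-0.50601577, -0.34294904,  0.23660924]), 'wrist_torque': array([0.03263911, 0.0064714 , 0.02046868]), 'gripper_width': 85.28265236480382}
```

View pics/top0.png

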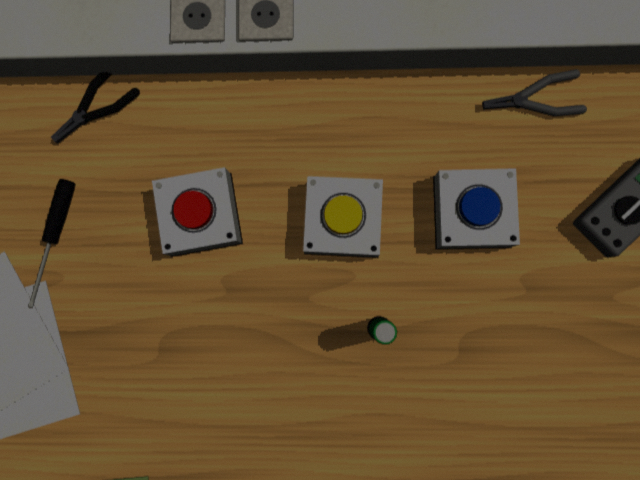

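View pics/side0.png

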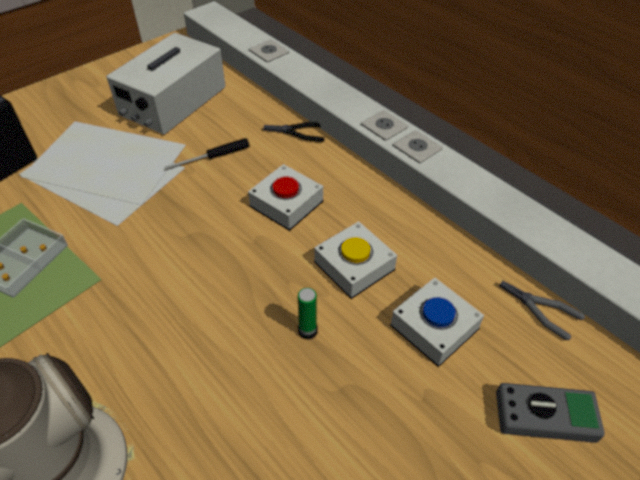

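The top view shows the red lens at (192,210), yellow at (343,215), blue at (480,206) and the pusher top at (384,331). The side view shows the same layout, with the pusher upright at about (307,312).

```bash
cat > h.py <<'E'
import numpy as np, cv2
from bench import arm
def ray(p,u,v,z):
    K,R,t=[np.asarray(p[k],float) for k in("mtx","R","t")]
    t=t.ravel(); C=-R.T@t; d=R.T@np.linalg.inv(K)@[u,v,1]
    return C+d*(z-C[2])/d[2]
def mask(im,c):
    hsv=cv2.cvtColor(im,cv2.COLOR_BGR2HSV); h,s,v=cv2.split(hsv)
    m={'red':((h<6)|(h>174))&(s>180)&(v>90),'yellow':(h>22)&(h<35)&(s>180)&(v>120),'blue':(h>100)&(h<130)&(s>150)&(v>60),'green':(h>50)&(h<90)&(s>120)&(v>40)}[c].astype(np.uint8)
    n,l,st,ce=cv2.connectedComponentsWithStats(m)
    i=1+np.argmax(st[1:,4]); return l==i,st[i],ce[i]
def cloud(p,m,d):
    K,R,t=[np.asarray(p[k],float) for k in("mtx","R","t")]
    v,u=np.nonzero(m&(d>0)); z=d[v,u]
    c=np.linalg.inv(K)@np.vstack([u*z,v*z,z]); return (R.T@(c-t.reshape(3,1))).T
E
python3 - <<'E'
from h import *
np.set_printoptions(precision=1,suppress=True)
for n in("top","side"):
    im,d=arm.get_image(n);p=arm.camera_params(n)
    for c in('red','yellow','blue'):
        m,st,ce=mask(im,c);print(n,c,st,ce,ray(p,*ce,56.5),np.median(cloud(p,m,d),0))
    # pusher by depth cloud
    P=cloud(p,np.ones(d.shape,bool),d)
    s=(P[:,2]>20)&(P[:,2]<125)
    if n=="top":
        hh=ray(p,384,331,110);print("top guess",hh);c0=hh
    q=P[s&(np.hypot(P[:,0]-c0[0],P[:,1]-c0[1])<40)]
    print(len(q),q.min(0),q.max(0),np.median(q,0))
    t=q[q[:,2]>104];print(' topface',len(t),t.mean(0),t.min(0),t.max(0))
print(arm.read_state()['position'])
E
```

```text
top red [ 174  191   36   36 1005] [191.6 208.6] [604.2 208.   56.5] [604.1 208.1  55.8]Traceback (most recent call last):
  File "<stdin>", line 6, in <module>
  File "h.py", line 11, in mask
    i=1+np.argmax(st[1:,4]); return l==i,st[i],ce[i]
        ~~~~~~~~~^^^^^^^^^^
    return _wrapfunc(a, 'argmax', axis=axis, out=out, **kwds)
    return bound(*args, **kwds)
ValueError: attempt to get argmax of an empty sequence
```

```bash
sed -i 's/(h>22)&(h<35)&(s>180)&(v>120)/(h>23)\&(h<36)\&(s>170)\&(v>80)/' h.py
python3 - <<'E'
from h import *
np.set_printoptions(precision=1,suppress=True)
for n in("top","side"):
    im,d=arm.get_image(n);p=arm.camera_params(n)
    for c in('red','yellow','blue'):
        try:
            m,st,ce=mask(im,c);print(n,c,st,ce,ray(p,*ce,56.5),np.median(cloud(p,m,d),0))
        except ValueError: print(n,c,'none')
    P=cloud(p,np.ones(d.shape,bool),d)
    s=(P[:,2]>20)&(P[:,2]<125)
    if n=="top":
        hh=ray(p,384,331,110);print("top guess",hh);c0=hh
    q=P[s&(np.hypot(P[:,0]-c0[0],P[:,1]-c0[1])<40)]
    print(len(q),q.min(0),q.max(0),np.median(q,0))
    t=q[q[:,2]>106];print(' topface',len(t),t.mean(0),t.min(0),t.max(0))
print(arm.read_state()['position'])
E
```

```text
top red [ 174  191   36   36 1006] [191.5 208.6] [604.2 208.   56.5] [604.  208.1  55.8]
top yellow [ 325  196   37   37 1096] [342.9 213.9] [594.7  -9.8  56.5] [594.8  -9.9  55.5]
top blue [ 462  187   38   37 1103] [480.7 205.3] [ 605.2 -204.2   56.5] [ 605.6 -204.3   55.4]
top guess [432.9 -61.4 110. ]
563 [416.  -77.1  21.7] [446.8 -46.5 113.5] [432.8 -60.2 109.2]
 topface 461 [431.1 -62.4 109.5] [416.  -77.1 106.1] [445.7 -47.3 113.5]
side red [273 177  25  20 375] [285.7 186.5] [601.4 203.5  56.5] [601.3 203.7  56.9]
side yellow [341 238  29  25 547] [355.4 249.2] [591.4 -12.9  56.5] [591.2 -13.   56.6]
side blue [423 298  32  29 685] [438.8 311.4] [ 601.1 -206.6   56.5] [ 600.6 -206.6   56.9]
777 [414.3 -80.5  20.1] [446.4 -47.8 115.5] [423.4 -71.4  86.9]
 topface 265 [429.1 -64.7 110.7] [414.6 -79.  106. ] [446.4 -47.8 115.5]
[142.9 608.3 404.2]
```

```bash
python3 -m jog '[[[30,40,0,0],[65,88,0,0],[100,136,0,0],[135,184,0,0],[170,230,0,0]]]' 85; python3 -m jog '[[[35,48,0,0],[70,96,0,0],[105,144,0,0],[140,190,0,0],[170,230,0,0]]]'; python3 - <<'E'
from h import *
from scipy.spatial.transform import Rotation as R
s=arm.read_state();M=R.from_quat(s['ee_rot'])
print(s['position'],M.as_matrix().round(3),M.inv().apply(np.array([431,-62,360])-s['position']).round(1))
E
```

```text
clock: 0.88
position: [256.1, 343.6, 404.6]
ee_rot: [0.993, -0.115, 0.0, 0.0]
contact_force: [0.8, 0.2, 0.3]
gripper_width: 84.9
clock: 1.5
position: [369.3, 78.8, 405.1]
ee_rot: [0.993, -0.115, 0.001, -0.0]
contact_force: [0.9, 0.0, -0.5]
gripper_width: 85.0
[369.29591958  78.79124219 405.14966723] [[ 0.974 -0.228  0.001]
 [-0.228 -0.974  0.   ]
 [ 0.001 -0.001 -1.   ]] [ 92.2 123.   45.2]
```

```bash
python3 -m jog '[[[35,45,10,0],[70,90,30,0],[92,123,45,0],[92,123,45,0],[92,123,45,0]]]'; python3 - <<'E'
from h import *
from scipy.spatial.transform import Rotation as R
np.set_printoptions(precision=1,suppress=True)
s=arm.read_state();p=arm.camera_params("wrist");im,d=arm.get_image("wrist");cv2.imwrite("pics/w1.png",im)
M=R.from_quat(s['ee_rot']);print(s['position'])
P=cloud(p,np.ones(d.shape,bool),d)
q=P[(P[:,2]>25)&(P[:,2]<125)&(np.hypot(P[:,0]-431,P[:,1]+62)<40)]
t=q[q[:,2]>105]
print(len(q),len(t),t.mean(0),t.min(0),t.max(0))
E
```

```text
clock: 2.12
position: [430.8, -61.9, 360.3]
ee_rot: [0.993, -0.115, 0.001, -0.0]
contact_force: [-0.7, 0.1, 0.1]
gripper_width: 84.9
[430.8 -61.9 360.3]
2535 1759 [431.4 -63.6 109.4] [414.9 -79.  105.1] [445.9 -47.6 111.8]
```

View pics/w1.png

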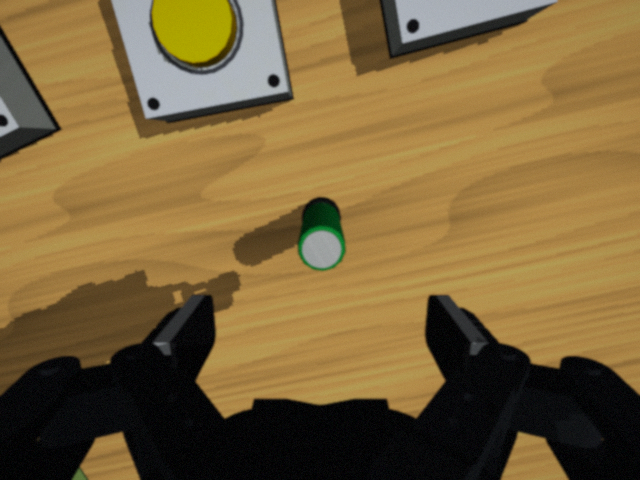

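The wrist view shows the pusher top at (322,248), midway between the open fingers, about 1 mm off in y. I'll descend and grasp.

```bash
python3 -m jog '[[[0,1,30,0],[0,1,65,0],[0,1,95,0],[0,1,115,0],[0,1,122,0]]]'; python3 -m jog '[[[0,0,0,0],[0,0,0,0],[0,0,0,0],[0,0,0,0],[0,0,0,0]]]' 20; python3 -m jog '[[[0,0,0,0],[0,0,0,0],[0,0,0,0],[0,0,-4,0],[0,0,-10,0]]]'
python3 - <<'E'
from h import *
im,d=arm.get_image("wrist");cv2.imwrite("pics/w2.png",im)
im,d=arm.get_image("side");cv2.imwrite("pics/s2.png",im[150:450,150:550])
E
```

```text
clock: 2.8
position: [430.6, -61.3, 238.3]
ee_rot: [0.994, -0.113, 0.001, -0.0]
contact_force: [-0.1, -0.1, -0.3]
gripper_width: 85.2
clock: 3.42
position: [431.0, -61.3, 239.3]
ee_rot: [0.994, -0.113, 0.002, -0.0]
contact_force: [-1.4, 0.7, 5.9]
gripper_width: 31.2
clock: 4.05
position: [430.8, -61.4, 249.2]
ee_rot: [0.994, -0.113, 0.001, -0.0]
contact_force: [-0.8, -0.3, -1.5]
gripper_width: 30.4
```

View pics/s2.png

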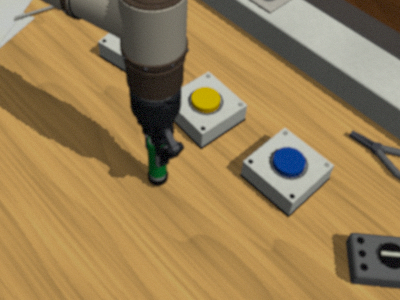

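The side view shows the jaws on the green handle at about (157,160), and it's upright. Measured opening is 30.4 mm. Next I'll lift it and carry it above lens height to the red module.

```bash
python3 -m jog '[[[0,0,-20,0],[0,0,-50,0],[0,0,-81,0],[10,-30,-81,0],[25,-70,-81,0]]]'; python3 -m jog '[[[16,-45,0,0],[32,-90,0,0],[48,-135,0,0],[64,-180,0,0],[75,-210,0,0]]]';python3 - <<'E'
from h import *
from scipy.spatial.transform import Rotation as R
s=arm.read_state();M=R.from_quat(s['ee_rot'])
print(s['position'],s['gripper_width'],M.inv().apply(np.array([604,208,330])-s['position']).round(1))
E
```

```text
clock: 4.78
position: [470.7, 1.4, 331.7]
ee_rot: [0.993, -0.114, 0.003, -0.001]
contact_force: [0.6, -0.2, -1.4]
gripper_width: 30.7
clock: 5.4
position: [592.1, 190.7, 332.0]
ee_rot: [0.994, -0.114, 0.002, -0.001]
contact_force: [0.2, -0.1, -1.2]
gripper_width: 30.8
[592.09927969 190.74969525 331.97687397] 30.796669094915536 [  7.7 -19.5   2.1]
```

```bash
python3 -m jog '[[[4,-10,0,0],[8,-19,0,0],[8,-19,2,0],[8,-19,2,0],[8,-19,2,0]]]'; python3 - <<'E'
from h import *
np.set_printoptions(precision=1,suppress=True)
print(arm.read_state()['position'])
for n in("wrist","side","top"):
    p=arm.camera_params(n);im,d=arm.get_image(n);cv2.imwrite(f"pics/{n}3.png",im)
    P=cloud(p,np.ones(d.shape,bool),d)
    try:
        m,st,ce=mask(im,'red');print(n,st,ce,ray(p,*ce,56.5))
    except ValueError: pass
    try:
        m,st,ce=mask(im,'green');g=cloud(p,m,d);print(n,'green',st,g.mean(0),g.min(0),g.max(0))
    except ValueError: pass
E
```

```text
clock: 6.02
position: [603.9, 206.8, 330.3]
ee_rot: [0.993, -0.114, 0.002, -0.001]
contact_force: [0.5, -0.0, -1.5]
gripper_width: 30.9
[603.9 206.8 330.3]
wrist [ 282  202   75   60 2154] [317.9 224.2] [615.7 205.   56.5]
wrist green [ 272  241   97  158 6495] [615.  203.1 176.4] [589.3 189.  104. ] [620.2 223.2 201.7]
side [273 177  25  21 363] [286.1 187. ] [601.2 201.9  56.5]
side green [566 393  32  35 782] [ 638.3 -463.2   37.4] [ 608.1 -493.7   33.4] [ 670.  -433.2   42. ]
top [182 194  28  33 416] [198.8 213.7] [596.7 197.3  56.5]
top green [636 174   4   8  20] [ 647.  -434.6   35.9] [ 641.9 -437.6   33.5] [ 652.  -431.4   39. ]
```

View pics/wrist3.png

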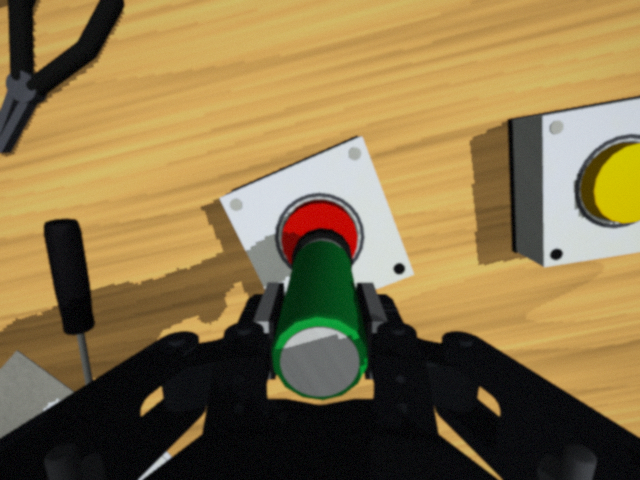

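View pics/side3.png

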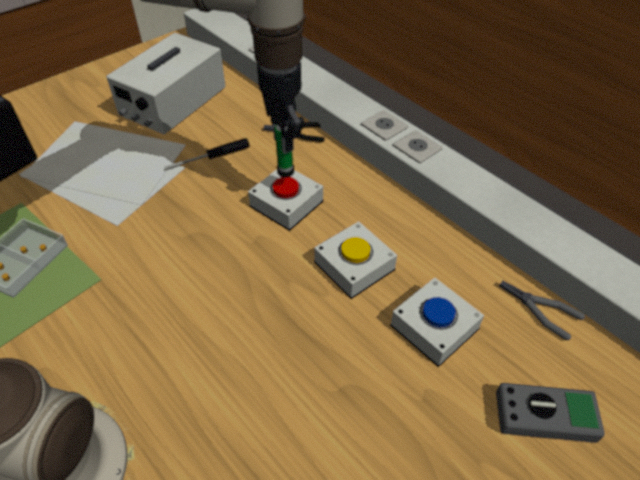

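The wrist view shows the red lens, about u 282–357 with its far edge at v≈200, centred left-right behind the pusher (u≈321). I'll check the fore-aft offset numerically from the lens's far edge.

```bash
python3 - <<'E'
from h import *
np.set_printoptions(precision=1,suppress=True)
p=arm.camera_params("wrist");im=cv2.imread("pics/wrist3.png")
m,st,ce=mask(im,'red')
# outer upper boundary points -> plane z=56.5, circle fit
pts=[]
for u in range(286,354,3):
    v=np.nonzero(m[:,u])[0].min(); pts.append(ray(p,u,v-.5,56.5)[:2])
pts=np.array(pts);
from scipy.optimize import least_squares
r=least_squares(lambda c:np.hypot(*(pts-c).T)-27.5,[604,208]);print(r.x,abs(r.fun).max())
r=least_squares(lambda c:np.hypot(*(pts-c[:2]).T)-c[2],[604,208,27]);print(r.x,abs(r.fun).max())
# tilt: project expected pusher axis
K,R,t=[np.asarray(p[k],float) for k in("mtx","R","t")]
for z in (201,111,91):
  for a in (0,):
    X=np.array([603.9,206.8,z]);c=K@(R@X+t.ravel());print(z,(c/c[2])[:2])
E
```

```text
[604.3 206.8] 0.9133854711147151
[605.8 206.5  26.2] 0.6462423146501841
201 [318.6 363.4]
111 [319.6 266.9]
91 [319.7 255.8]
```

The fitted lens centre is (604.3, 206.8) and the TCP is at (603.9, 206.8). The pusher top also lies where an upright pusher should project, so I'll descend slowly and watch the force.

```bash
python3 -m jog '[[[0,0,8,0],[0,0,18,0],[0,0,26,0],[0,0,30,0],[0,0,32,0]]]'; python3 -m jog '[[[0,0,2,0],[0,0,4,0],[0,0,6,0],[0,0,8,0],[0,0,10,0]]]'
```

```text
clock: 6.8
position: [604.3, 207.2, 297.9]
ee_rot: [0.994, -0.114, 0.002, -0.001]
contact_force: [-0.5, 0.0, -1.2]
gripper_width: 30.7
clock: 7.42
position: [604.1, 207.1, 287.1]
ee_rot: [0.993, -0.114, 0.002, -0.001]
contact_force: [0.3, -0.5, -0.5]
gripper_width: 31.1
```

```bash
python3 -m jog '[[[0,0,0.5,0],[0,0,1,0],[0,0,1.5,0],[0,0,2,0],[0,0,2.5,0]]]'
```

```text
clock: 8.05
position: [604.2, 207.0, 285.8]
ee_rot: [0.993, -0.114, 0.002, -0.001]
contact_force: [-3.0, -0.9, 6.9]
gripper_width: 31.2
```

```bash
python3 -m jog '[[[0,0,1,0],[0,0,2,0],[0,0,3,0],[0,0,3,0],[0,0,3,0]]]'; python3 - <<'E'
from h import *
np.set_printoptions(precision=1,suppress=True)
for n in("side","wrist"):
    p=arm.camera_params(n);im,d=arm.get_image(n);cv2.imwrite(f"pics/{n}4.png",im)
    for c in ('red','yellow'):
        try: m,st,ce=mask(im,c);g=cloud(p,m,d);print(n,c,st,np.median(g,0))
        except ValueError: pass
E
```

```text
clock: 8.68
position: [604.4, 207.0, 285.8]
ee_rot: [0.994, -0.113, 0.004, -0.001]
contact_force: [-5.2, -0.6, 12.3]
gripper_width: 30.7
side red [274 184  24  14 132] [592.2 194.   47.7]
side yellow [341 238  29  25 543] [591.3 -12.8  56.6]
wrist red [ 276  213   87   69 2197] [617.7 205.8  45.7]
```

View pics/wrist4.png

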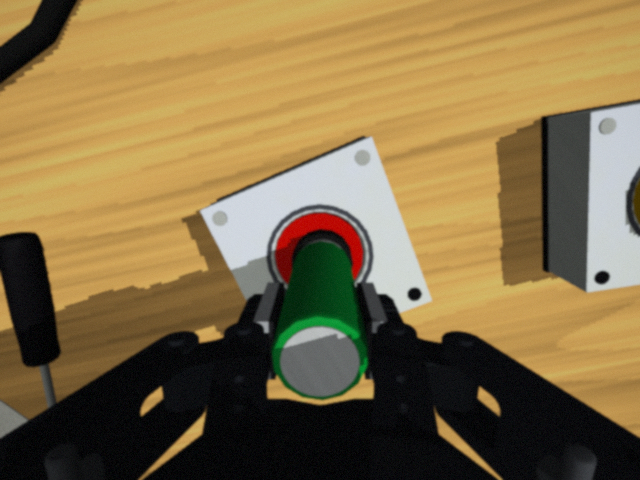

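The wrist view shows the foot flat on the red lens at about (320,250). The arm stalled at z 285.8 against the expected 285.5, the force is rising, and depth puts the lens top at about 46 mm, so it's home. I'll lift and carry the pusher back.

```bash
python3 -m jog '[[[0,0,-8,0],[0,0,-20,0],[0,0,-35,0],[0,0,-48,0],[0,0,-55,0]]]'; python3 - <<'E'
from h import *
from scipy.spatial.transform import Rotation as R
s=arm.read_state();M=R.from_quat(s['ee_rot'])
print(s['position'],M.inv().apply(np.array([431,-62,s['position'][2]])-s['position']).round(1))
for n in("side",):
    p=arm.camera_params(n);im,d=arm.get_image(n)
    for c in ('red','yellow','blue'):
        m,st,ce=mask(im,c);print(c,np.median(cloud(p,m,d),0).round(1))
E
```

```text
clock: 9.4
position: [604.1, 207.0, 342.1]
ee_rot: [0.994, -0.113, 0.004, -0.001]
contact_force: [0.3, -0.2, -1.1]
gripper_width: 31.1
[604.09769817 207.02367833 342.06888463] [-108.1  301.1   -2. ]
red [602.3 205.7  47.3]
yellow [591.5 -12.7  56.6]
blue [ 601.  -206.6   56.8]
```

The red lens stayed home, and the yellow and blue lenses are still proud.

```bash
python3 -m jog '[[[-10,30,0,0],[-28,78,0,0],[-46,126,0,0],[-62,172,0,0],[-76,212,0,0]]]'; python3 - <<'E'
from h import *
from scipy.spatial.transform import Rotation as R
s=arm.read_state();M=R.from_quat(s['ee_rot'])
print(s['position'],M.inv().apply(np.array([431,-62,290])-s['position']).round(1))
E
```

```text
clock: 10.07
position: [481.1, 16.2, 341.1]
ee_rot: [0.994, -0.113, 0.004, -0.002]
contact_force: [1.1, 0.6, -1.9]
gripper_width: 30.4
[481.13042068  16.19426985 341.09280966] [-31.7  87.7  50.5]
```

```bash
python3 -m jog '[[[-14,40,0,0],[-26,75,0,0],[-32,88,10,0],[-32,88,30,0],[-32,88,50,0]]]'; python3 -m jog '[[[0,0,12,0],[0,0,25,0],[0,0,35,0],[0,0,42,0],[0,0,46,0]]]'; python3 -m jog '[[[0,0,1,0],[0,0,2,0],[0,0,3,0],[0,0,4,0],[0,0,4.5,0]]]'
```

```text
clock: 10.7
position: [430.7, -62.1, 289.7]
ee_rot: [0.994, -0.113, 0.005, -0.002]
contact_force: [0.1, 0.7, -2.5]
gripper_width: 30.7
clock: 11.32
position: [431.3, -62.0, 243.4]
ee_rot: [0.994, -0.113, 0.005, -0.002]
contact_force: [-0.1, -0.0, -1.6]
gripper_width: 30.7
clock: 11.95
position: [431.5, -62.0, 239.3]
ee_rot: [0.994, -0.113, 0.005, -0.002]
contact_force: [-1.4, -1.0, 2.7]
gripper_width: 30.5
```

The force is +2.7 N at z 239.3, so the foot is on the bench. Now I'll release.

```bash
python3 -m jog '[[[0,0,0,0],[0,0,0,0],[0,0,0,0],[0,0,0,0],[0,0,0,0]]]' 85; python3 - <<'E'
from h import *
im,d=arm.get_image("wrist");cv2.imwrite("pics/w5.png",im)
E
```

```text
clock: 12.58
position: [431.5, -62.0, 239.2]
ee_rot: [0.994, -0.113, 0.005, -0.002]
contact_force: [-0.4, 0.1, 0.5]
gripper_width: 85.1
```

View pics/w5.png

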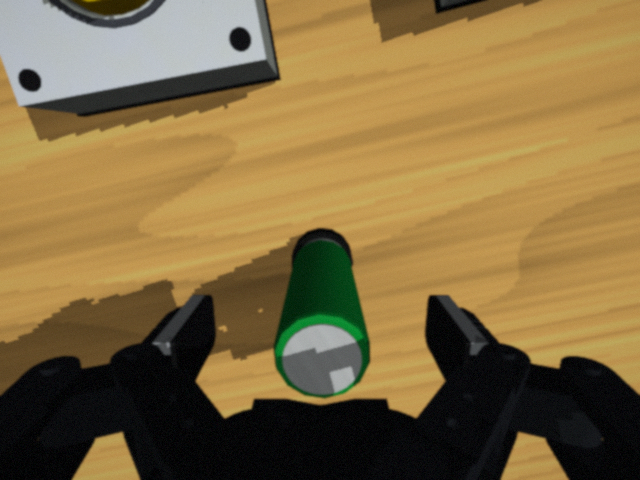

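The wrist view shows the pusher standing free (top at about (322,358)) between the open jaws, with clear gaps on both sides. I'll go straight up.

```bash
python3 -m jog '[[[0,0,-15,0],[0,0,-45,0],[0,0,-85,0],[0,0,-120,0],[0,0,-135,0]]]'; python3 -m jog '[[[-10,0,-10,0],[-15,-30,-20,0],[-15,-80,-20,0],[-15,-120,-20,0],[-15,-140,-20,0]]]';python3 -m jog '[[[0,0,0,0],[0,0,0,0],[0,0,0,0],[0,0,0,0],[0,0,0,0]]]'; python3 - <<'E'
from h import *
np.set_printoptions(precision=1,suppress=True)
for n in("top","side"):
    im,d=arm.get_image(n);p=arm.camera_params(n);cv2.imwrite(f"pics/{n}6.png",im)
    for c in('red','yellow','blue'):
        try:
            m,st,ce=mask(im,c);print(n,c,ray(p,*ce,56.5),np.median(cloud(p,m,d),0))
        except ValueError: print(n,c,'none')
    P=cloud(p,np.ones(d.shape,bool),d)
    q=P[(P[:,2]>20)&(P[:,2]<125)&(np.hypot(P[:,0]-431,P[:,1]+62)<40)];t=q[q[:,2]>106]
    print(len(t),t.mean(0),q.min(0),q.max(0))
E
```

```text
clock: 13.25
position: [430.2, -62.3, 376.5]
ee_rot: [0.994, -0.113, 0.007, -0.002]
contact_force: [0.4, -0.2, -2.2]
gripper_width: 85.2
clock: 13.88
position: [446.4, 78.9, 396.7]
ee_rot: [0.994, -0.112, 0.007, -0.002]
contact_force: [0.0, -0.5, -1.3]
gripper_width: 85.1
clock: 14.5
position: [446.4, 78.5, 396.8]
ee_rot: [0.994, -0.113, 0.007, -0.002]
contact_force: [-0.5, -0.1, 0.2]
gripper_width: 85.1
top red [602.5 205.2  56.5] [604.2 208.2  46. ]
top yellow [594.5  -9.7  56.5] [594.7  -9.9  55.5]
top blue [ 605.  -204.    56.5] [ 605.4 -204.2   55.4]
453 [433.6 -61.9 109.6] [418.5 -77.3  23.6] [449.3 -46.1 113. ]
side red [598.5 195.7  56.5] [605.9 201.5  47.3]
side yellow [591.4 -12.9  56.5] [591.  -12.9  56.7]
side blue [ 600.8 -206.6   56.5] [ 600.6 -206.7   56.9]
258 [432.  -64.5 110.9] [416.6 -79.6  20.3] [448.7 -47.1 115.9]
```

View pics/side6.png

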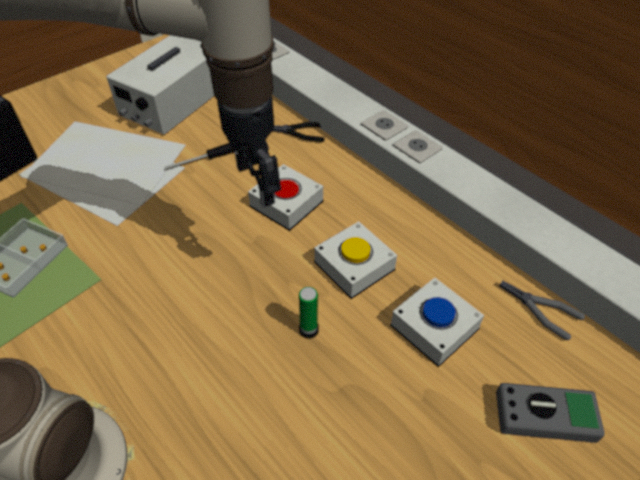

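The side view shows the pusher upright at (309,312), the red lens flush, yellow and blue proud, and the arm clear of everything.

```bash
python3 -c "
from bench import arm
print(arm.job_done())"
```

```text
the job is handed in; nothing more can be done
None
```

I pressed the red lens home with the upright pusher, stood the pusher back within about 3 mm of where it started, let go and backed the arm away. I handed the job in at about 14.6 s; no verdict is reported.

**Red lens:** the last camera depths put its top at 46.0 mm (top camera) and 47.3 mm (side camera), where fully home is 46.5 mm. During the press the arm stalled within 0.3 mm of the height I expected at the hard stop, and the force there reached about 12 N.

**Yellow and blue lenses:** both still read 55.4–56.9 mm high, within about 0.2 mm of their first readings.

**Pusher:** it stands upright, with its top at about 110 mm, and the open gripper is well clear of it.

No check failed. The top and side cameras disagreed by about 2–5 mm in horizontal position. I used the top camera's position for the red lens and confirmed it with the wrist camera before pressing.

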